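# Sort the loose nuts and bolts by thread size into the parts trays

## Robot

A 6-joint arm with a two-finger parallel gripper is mounted at the origin on a cart in front of the work surface, level with it; the furniture and walls round the work are solid. World frame = base frame: x ahead of the robot, y to its left, z up, the work surface at z = 0. Lengths are in m, angles in rad, forces in N, time in s.
With the tool pointing down it reaches from about 0.325 to 0.9 m from the base axis. Payload 6.1 kg.
Tool frame: the origin (TCP) lies midway between the tips of the shut fingers; the grasp point (between the pads) lies 19 mm behind it; z points along the fingers, y is the line along which they close (so a half turn about z gives the same grasp; the last joint's range is limited). The gripper opens to 85 mm and grips with 20 to 120 N. Pads are 22 mm wide; open, the fingers measure 114 mm over their backs; the gripper's body (76 mm by 85 mm) begins 54 mm behind the grasp point. The pads swing forward as they close: fully open they stand 13 mm farther back than shut.
Start: joints at [-1.235, 0.22, 1.526, -0, 1.395, -0.126], TCP at [0.278, -0.56, 0.231] pointing down, gripper open.
Joint ranges: [-2.98, 2.98], [-0.91, 2.08], [0.09, 2.57], [-1.24, 4.39], [0.2, 2.65], [-2.68, 2.68]. Speed limits (rad/s): [2.57, 2.57, 3.01, 3.14, 3.14, 3.14].

## Interface

Orientations are given as [roll, pitch, yaw] about the fixed x, y, z axes, in that order (R = Rz(yaw) Ry(pitch) Rx(roll)).
In Python, from plant import movep, move_l, set_joints, gripper_to, hold, inverse_kinematics, observe, get_image, get_calibration, Unreachable, job_done gives the robot as it stands. Calls block until the motion is done:
- movep(position, orientation): joint-space move of the TCP to a pose.
- move_l(position, feed=0.15, rotation=None, max_force=None): straight line of the TCP; rotation=None keeps the orientation; feed is the mean speed in m/s. With max_force (N) it stops when the force on the tool has changed by that much, and returns True; else False.
- set_joints(angles): joint-space move.
- gripper_to(opening, f_grip=None): finger opening in m; f_grip is the grip in N (None keeps the last); returns when the fingers have stopped.
- hold(seconds).
- inverse_kinematics(position, orientation): joint angles nearest the present ones, or None.
- observe(): the state.
- get_image(name): name is "scene" or "top" or "wrist"; returns (picture, depth): 480x640x3 uint8, red, green, blue; 480x640 float32, m along the optical axis (not along the pixel's ray), 0 where there is no reading.
- get_calibration(name): a dict with "intrinsics" (3x3 intrinsics, pixels), "world_from_camera" (4x4, takes a point from camera to world coordinates). Camera axes: x right, y down, z forward; pixel columns grow to the right and rows downward; lengths in m; the calibration is good to about 2 mm. A picture is of the moment at which its call begins: read the wrist's pose just before it. get_calibration takes no time and is no camera call; for the wrist camera it gives the pose at the moment of the call.
A pose or a line that the arm cannot do raises Unreachable and nothing moves.
- job_done(): hands the job in; it is judged then, once.
The state is a dict: "time_s": time; "q": joint angles; "joint_velocities": joint speeds; "joint_torque": joint torques, N m; "eef_pos": TCP position; "tcp_rot": TCP orientation; "ft_force": force on the tool from outside, world axes, zero at the start; "torque": the same for the moment, N m; "opening": finger opening in m; "grasp_force": force on a finger pad.
Only numpy, scipy, OpenCV 4.12 (cv2) and the standard library are available. Lean on these libraries where they do the work, as an engineer would, in place of code of your own. Each camera call takes 0.05 s, during which the arm holds its last target. There are 200 camera calls.

## Task

Tidy up the loose fasteners: put each of the two bolts and three nuts into the steel tray that already holds its own thread size - a nut goes with the bolt it fits, the biggest nut with the other big nuts. Everything must end up lying flat on the tray floor, on nothing else, and the big distance ring and the soapstone marker stay where they are.

Things in the scene. Friction and masses are not known exactly. Their poses are not given: they have to be found in the camera images.
- bolt_m16_mid (a point): Loose large hexagon-head steel bolt (M16 thread), 65 mm long over all, shank 16 mm in diameter, head 24 mm across flats, 27 mm across corners and 11 mm thick, lying on its side on head and thread end. The point is on its axis midway along its length, on the shank, about 10 mm above what it lies on. y runs along the bolt towards the head; z up.
- bolt_m12_mid (a point): Loose small hexagon-head steel bolt (M12 thread), 54 mm long over all, shank 12 mm in diameter, head 18 mm across flats, 20 mm across corners and 8 mm thick, lying on its side on head and thread end. The point is on its axis midway along its length, on the shank, about 8 mm above what it lies on. y runs along the bolt towards the head; z up.
- nut_m20_mid (a point): Loose large plain hexagon steel nut (M20 thread), 30 mm across flats, 34 mm across corners, 16 mm high, lying flat on the bench. The point is its centre, 8 mm above its underside. z up along the hole; two of its flats face +x and -x (flats repeat every 60 degrees).
- nut_m16_mid (a point): Loose middle-sized plain hexagon steel nut (M16 thread), 24 mm across flats, 27 mm across corners, 13 mm high, lying flat on the bench. The point is its centre, 6.5 mm above its underside. z up along the hole; two of its flats face +x and -x (flats repeat every 60 degrees).
- nut_m12_mid (a point): Loose small plain hexagon steel nut (M12 thread), 18 mm across flats, 20 mm across corners, 10 mm high, lying flat on the bench. The point is its centre, 5 mm above its underside. z up along the hole; two of its flats face +x and -x (flats repeat every 60 degrees).
- tray_m12: Open steel parts tray for M12; it holds a small bolt with a small nut on it, 24 mm high. Fixed. 124 mm (x) by 148 mm (y) outside, walls 2 mm, rim 31 mm and floor 3 mm above the bench. Origin: centre of underside; z up; -x side (blank card holder) faces the robot. Contents are fixed at x = 25 to 60 mm; free floor: x -60 to 25, y -72 to 72 mm.
- tray_m16: Open steel parts tray for M16; it holds a large bolt with a middle-sized nut on it, 31 mm high. Fixed. 124 mm (x) by 148 mm (y) outside, walls 2 mm, rim 31 mm and floor 3 mm above the bench. Origin: centre of underside; z up; -x side (blank card holder) faces the robot. Contents are fixed at x = 25 to 60 mm; free floor: x -60 to 25, y -72 to 72 mm.
- tray_m20: Open steel parts tray for M20; it holds two large nuts lying flat, no bolt, 19 mm high. Fixed. 124 mm (x) by 148 mm (y) outside, walls 2 mm, rim 31 mm and floor 3 mm above the bench. Origin: centre of underside; z up; -x side (blank card holder) faces the robot. Contents are fixed at x = 25 to 60 mm; free floor: x -60 to 25, y -72 to 72 mm.
- ring: Bystander: big flat distance ring, 58 mm in diameter, 8 mm high, lying loose on the bench beside the pipe. Origin: centre of its underside.
- soapstone: Bystander: thin red soapstone marker, 133 mm long along its y, 11 mm wide, 10 mm high, lying loose on the bench. Origin: centre of its underside.
There are look-alikes about, which are no part of the job. Leave any purple or turquoise look-alike of the part that bears nut_m20_mid alone.

How it is judged:
At the end, for the whole second after the job is handed in: Large bolt and middle nut in the M16 tray, small bolt and small nut in the M12 tray, large nut in the M20 tray; each centre inside the walls, each flat on the floor (height within 3.5 mm, tilt under 0.2 rad) and not on another piece, at rest; ring and marker moved less than 20 mm (x of bolt_m16_mid in the frame of tray_m16 between -0.058 and 0.058 m and y of bolt_m16_mid in the frame of tray_m16 between -0.07 and 0.07 m and z of bolt_m16_mid in the frame of tray_m16 between 0.008 and 0.0185 m and linear speed of each of bolt_m16, bolt_m12, nut_m20, nut_m16, nut_m12 below 0.02 m/s and angle between bolt_m16_mid's own y axis and vertical between 1.37 and 1.77 rad and x of bolt_m12_mid in the frame of tray_m12 between -0.058 and 0.058 m and y of bolt_m12_mid in the frame of tray_m12 between -0.07 and 0.07 m and z of bolt_m12_mid in the frame of tray_m12 between 0.005 and 0.0155 m and angle between bolt_m12_mid's own y axis and vertical between 1.37 and 1.77 rad and x of nut_m20_mid in the frame of tray_m20 between -0.058 and 0.058 m and y of nut_m20_mid in the frame of tray_m20 between -0.07 and 0.07 m and z of nut_m20_mid in the frame of tray_m20 between 0.0075 and 0.0145 m and (angle between nut_m20_mid's own z axis and vertical below 0.2 rad or angle between nut_m20_mid's own z axis and vertical above 2.94 rad) and x of nut_m16_mid in the frame of tray_m16 between -0.058 and 0.058 m and y of nut_m16_mid in the frame of tray_m16 between -0.07 and 0.07 m and z of nut_m16_mid in the frame of tray_m16 between 0.006 and 0.013 m and (angle between nut_m16_mid's own z axis and vertical below 0.2 rad or angle between nut_m16_mid's own z axis and vertical above 2.94 rad) and x of nut_m12_mid in the frame of tray_m12 between -0.058 and 0.058 m and y of nut_m12_mid in the frame of tray_m12 between -0.07 and 0.07 m and z of nut_m12_mid in the frame of tray_m12 between 0.0045 and 0.0115 m and (angle between nut_m12_mid's own z axis and vertical below 0.2 rad or angle between nut_m12_mid's own z axis and vertical above 2.94 rad) and distance of each of ring, soapstone from where it was at the start of the episode below 0.02 m); the robot touches nothing.
It fails at once if the big distance ring or the soapstone marker is pushed away (distance of any of ring, soapstone from where it was at the start of the episode above 0.03 m).
It also fails if it takes over 115 s, if anything falls off the work surface, if the arm or the gripper's body presses on something with over 40 N, if the wrist force passes 120 N, or if a joint passes its speed limit or range.

## Working session

There is one attempt and no reset: what is moved stays moved. The work goes in short steps, each a Python script; the robot and the scene stay as the last script left them, time stands still between calls to the robot, and variables do not carry over. Pictures are saved under pics/ and viewed, at most 14 in all, crops included, and the job is handed in when it is done.

```bash
mkdir -p pics; python3 - <<'E'
from plant import *
import cv2, numpy as np
for n in ["top","scene"]:
    p,d=get_image(n); c=get_calibration(n)
    cv2.imwrite(f"pics/{n}0.png",p[:,:,::-1]); np.savez(f"{n}0.npz",p=p,d=d,K=c["intrinsics"],T=c["world_from_camera"])
    print(n,c["intrinsics"].tolist() if hasattr(c["intrinsics"],'tolist') else c["intrinsics"],np.round(c["world_from_camera"],3).tolist())
print(observe()["time_s"])
E
```

```text
top [[442.5522333609718, 0.0, 317.2274805768712], [0.0, 442.5522333609718, 247.29952548712495], [0.0, 0.0, 1.0]] [[0.011, -0.976, 0.219, 0.33], [-1.0, -0.012, -0.0, -0.009], [0.003, -0.218, -0.976, 0.934], [0.0, 0.0, 0.0, 1.0]]
scene [[574.5092731771769, 0.0, 317.8985938624115], [0.0, 574.5092731771769, 243.10148089388355], [0.0, 0.0, 1.0]] [[-0.747, -0.461, 0.479, -0.02], [-0.665, 0.519, -0.537, 0.597], [-0.0, -0.72, -0.694, 0.822], [0.0, 0.0, 0.0, 1.0]]
0.1
```

View pics/top0.png

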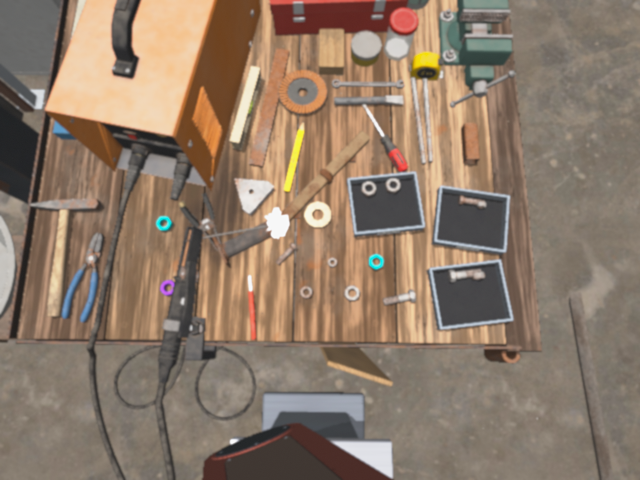

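View pics/scene0.png

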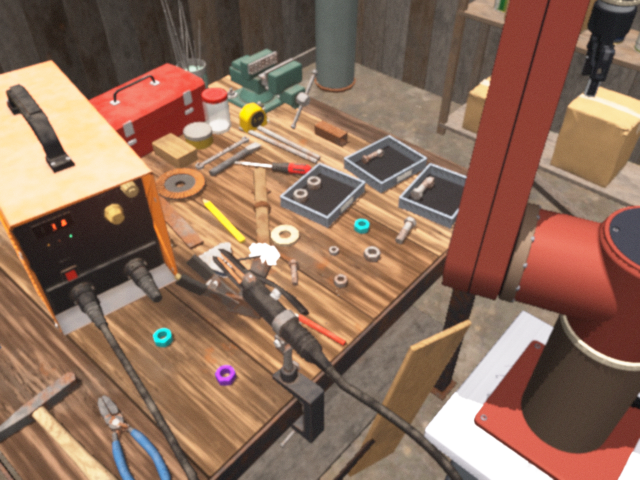

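```bash
cat > h.py <<'E'
from plant import *
import cv2, numpy as np
def pt(u,v,z,K,T):
    r=np.asarray(T)[:3,:3]@np.linalg.inv(K)@np.array([u,v,1.]); o=np.asarray(T)[:3,3]
    return o+r*(z-o[2])/r[2]
def shot(name,fn=None):
    c=get_calibration(name); p,d=get_image(name)
    if fn: cv2.imwrite("pics/"+fn+".png",p[:,:,::-1])
    return p,d,np.array(c["intrinsics"]),np.array(c["world_from_camera"])
E
python3 - <<'E'
from h import *
D=np.load("top0.npz");K,T=D["K"],D["T"]
for n,u,v,z in [("n16?",306,292,.013),("n20",352,293,.016),("n12?",332,262,.01),("b16",400,298,.01),("b12",288,253,.008),("ring",317,214,.008),("soap",252,307,.01),("turq",376,262,.016)]: print(n,pt(u,v,z,K,T).round(3))
for n,cs in {"m20":[(348,178),(418,173),(425,230),(356,236)],"m12":[(440,187),(509,192),(506,251),(433,245)],"m16":[(428,267),(506,260),(513,322),(437,329)]}.items():
    q=np.array([pt(u,v,.031,K,T) for u,v in cs]);print(n,q.mean(0).round(3),q[:,:2].round(3).tolist())
p=D["p"][165:345,265:520];cv2.imwrite("pics/c0.png",cv2.resize(p[:,:,::-1],None,fx=3,fy=3,interpolation=cv2.INTER_CUBIC))
E
```

```text
n16? [0.441 0.013 0.013]
n20 [ 0.439 -0.083  0.016]
n12? [ 0.506 -0.041  0.01 ]
b16 [ 0.431 -0.184  0.01 ]
b12 [0.524 0.053 0.008]
ring [ 0.612 -0.008  0.008]
soap [0.409 0.124 0.01 ]
turq [ 0.506 -0.134  0.016]
m20 [ 0.63  -0.157  0.031] [[0.687, -0.075], [0.701, -0.227], [0.573, -0.237], [0.558, -0.091]]
m12 [ 0.6   -0.338  0.031] [[0.669, -0.273], [0.66, -0.421], [0.529, -0.404], [0.54, -0.252]]
m16 [ 0.438 -0.325  0.031] [[0.493, -0.24], [0.51, -0.403], [0.383, -0.406], [0.367, -0.252]]
```

View pics/c0.png

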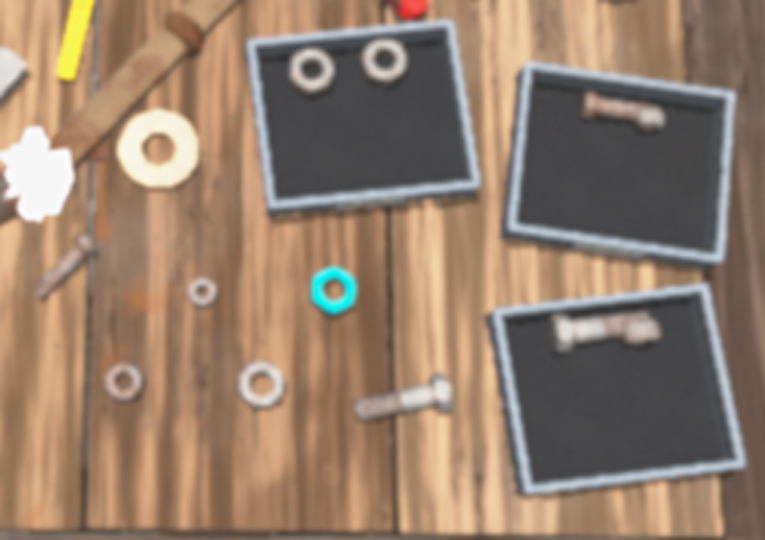

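Possible targets in the top view:
- **Steel nuts:** (352,293) is the largest (M20), (306,292) the middle (M16) and (332,262) the smallest (M12).
- **Look-alike nuts, not to touch:** turquoise at (376,262) and (164,224), purple at (168,287).
- **Steel bolts:** (400,298) is M16 and (288,253) is M12.
- **Trays:** M20 at (386,204) with two nuts, M12 at (471,219) with the small bolt, M16 at (470,294) with the large bolt.

The close crop confirms these choices by colour and relative size. Next I'll take a wrist view to refine the positions.

```bash
python3 - <<'E'
from h import *
movep([0.44,-0.06,0.33],[np.pi,0,0]); 
p,d,K,T=shot("wrist","w0"); np.savez("w0.npz",p=p,d=d,K=K,T=T)
o=observe();print(o["time_s"],o["eef_pos"],o["tcp_rot"],o["q"],T.round(3).tolist(),K.tolist())
E
```

```text
2.0833 [ 0.44003629 -0.06063904  0.32977034] [ 3.14153984e+00  4.27900774e-04 -9.06912013e-04] [-3.14688945e-01 -2.73394347e-01  1.82839558e+00 -1.82336720e-04
  1.58698213e+00  1.25701137e+00] [[0.0, -0.953, -0.302, 0.518], [-1.0, -0.001, 0.001, -0.062], [-0.001, 0.302, -0.953, 0.474], [0.0, 0.0, 0.0, 1.0]] [[350.2599507797179, 0.0, 318.83872965760634], [0.0, 350.2599507797179, 244.05230252472353], [0.0, 0.0, 1.0]]
```

View pics/w0.png

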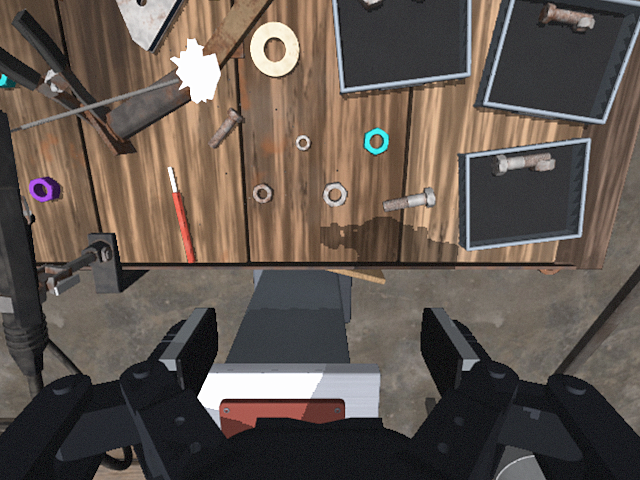

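The wrist view shows the same layout: bolts at (227,128) and (409,200), nuts at (262,193), (335,193) and (303,143), with the turquoise decoy at (376,141). I'll check whether depth separates the parts cleanly from the bench, and use it to find the tray poses.

```bash
cat >> h.py <<'E'
def cloud(d,K,T):
    v,u=np.mgrid[:480,:640]; z=d.astype(float)
    P=np.stack([(u-K[0,2])/K[0,0]*z,(v-K[1,2])/K[1,1]*z,z],-1)
    W=P@T[:3,:3].T+T[:3,3]; W[d<=0]=np.nan
    return W
def measure(d,K,T,xy,r=.05,zmin=.005,zmax=.03):
    """points standing on the bench near xy: centre, long-axis yaw, sizes, hull-caliper min width angle"""
    W=cloud(d,K,T); near=np.hypot(W[...,0]-xy[0],W[...,1]-xy[1])<r
    zb=np.nanmedian(W[...,2][near])
    m=(near&(W[...,2]-zb>zmin)&(W[...,2]-zb<zmax)).astype(np.uint8)
    n,l,s,c=cv2.connectedComponentsWithStats(m)
    best=min((i for i in range(1,n) if s[i,4]>25),key=lambda i:np.linalg.norm(np.nanmean(W[l==i],0)[:2]-xy))
    Q=W[l==best]; X=Q[:,:2].astype(np.float32)
    a=np.radians(np.arange(0,180,1.)); N=np.stack([np.cos(a),np.sin(a)]); pr=X@N
    w=pr.max(0)-pr.min(0); mid=(pr.max(0)+pr.min(0))/2
    w6=w[:180].reshape(3,60).mean(0); flat=np.degrees(a[int(np.argmin(np.convolve(np.r_[w6[-3:],w6,w6[:3]],np.ones(7)/7,'valid')))])
    (c,sz,ang)=cv2.minAreaRect(X)
    k=np.argmax(w); return dict(n=len(Q),zb=zb,c=np.array(c),sz=sz,long=np.degrees(a[k]),flat=flat,wmin=w.min(),wmax=w.max(),top=np.percentile(Q[:,2],95)-zb,Q=Q)
E
python3 - <<'E'
from h import *
D=np.load("w0.npz");f=lambda m:{k:np.round(v,4) for k,v in m.items() if k!="Q"}
for n,xy in dict(n16=(.441,.013),n20=(.439,-.083),n12=(.506,-.041),b16=(.431,-.184),b12=(.524,.053)).items(): print(n,f(measure(D["d"],D["K"],D["T"],np.array(xy))))
D=np.load("top0.npz");W=cloud(D["d"],D["K"],D["T"]);m=((W[...,2]>.02)&(W[...,2]<.045)).astype(np.uint8)
for n,xy in dict(m20=(.63,-.157),m12=(.6,-.338),m16=(.438,-.325)).items():
    s=m.astype(bool)&(abs(W[...,0]-xy[0])<.1)&(abs(W[...,1]-xy[1])<.1)
    nn,l,st,_=cv2.connectedComponentsWithStats(s.astype(np.uint8),connectivity=8);Q=W[l==1+np.argmax(st[1:,4])]
    print(n,len(Q),cv2.minAreaRect(Q[:,:2].astype(np.float32)),np.median(Q[:,2]))
E
```

```text
n16 {'n': np.int64(4687), 'zb': np.float64(0.3978), 'c': array([0.4418, 0.0044]), 'sz': array([0.0163, 0.0252]), 'long': np.float64(25.0), 'flat': np.float64(40.0), 'wmin': np.float64(0.0162), 'wmax': np.float64(0.0267), 'top': np.float64(0.0223)}
n20 {'n': np.int64(11797), 'zb': np.float64(0.4085), 'c': array([ 0.4552, -0.0679]), 'sz': array([0.0641, 0.0124]), 'long': np.float64(87.0), 'flat': np.float64(0.0), 'wmin': np.float64(0.0124), 'wmax': np.float64(0.0642), 'top': np.float64(0.0184)}
n12 {'n': np.int64(4547), 'zb': np.float64(0.4042), 'c': array([ 0.4583, -0.0401]), 'sz': array([0.005 , 0.0246]), 'long': np.float64(94.0), 'flat': np.float64(8.0), 'wmin': np.float64(0.005), 'wmax': np.float64(0.0246), 'top': np.float64(0.0229)}
b16 {'n': np.int64(673), 'zb': np.float64(0.0012), 'c': array([ 0.4333, -0.1793]), 'sz': array([0.0267, 0.066 ]), 'long': np.float64(119.0), 'flat': np.float64(8.0), 'wmin': np.float64(0.0268), 'wmax': np.float64(0.0677), 'top': np.float64(0.0239)}
b12 {'n': np.int64(475), 'zb': np.float64(0.0016), 'c': array([0.522 , 0.0587]), 'sz': array([0.0199, 0.0539]), 'long': np.float64(148.0), 'flat': np.float64(44.0), 'wmin': np.float64(0.0198), 'wmax': np.float64(0.055), 'top': np.float64(0.0182)}
m20 656 ((0.6337380409240723, -0.15483710169792175), (0.12779191136360168, 0.15132054686546326), 6.896766662597656) 0.029780019284286308
m12 746 ((0.600116491317749, -0.3389090299606323), (0.1522654891014099, 0.12848307192325592), 81.62830352783203) 0.029940092205700486
m16 750 ((0.43930259346961975, -0.3251950442790985), (0.12719841301441193, 0.15190915763378143), 7.32560920715332) 0.02996197007053991
```

Depth separates the parts well, and it gives tray yaws of about +6.9° (M20), -8.4° (M12) and +7.3° (M16). Now the pick and place, starting with the M16 nut.

```bash
sed -i 's/W\[d<=0\]=np.nan/W[(d<=0)|(W[...,2]>.06)]=np.nan/' h.py; cat >> h.py <<'E'
TR=dict(m20=(.6337,-.1548,6.9),m12=(.6001,-.3389,-8.4),m16=(.4393,-.3252,7.3))
def yaw_for(close_deg):                       # tool y lies along close_deg; keep yaw in (-60,120]
    y=(close_deg+90)%180
    return np.radians(y if y<=120 else y-180)
def go(p,yaw): movep(list(p),[np.pi,0,yaw])
def pick(xy,kind,w,zg=.003,extra=.025,name=None):
    go([*xy,.14],0); hold(.15)
    p,d,K,T=shot("wrist",name); m=measure(d,K,T,np.array(xy))
    if kind=="nut":
        Q=m["Q"]; m2=Q[Q[:,2]-m["zb"]>m["top"]-.004][:,:2]; (c,r)=cv2.minEnclosingCircle(m2.astype(np.float32)); m["c"]=np.array(c)
        cl=min((m["flat"]+k for k in (0,60,120)),key=lambda a:abs(np.sin(np.radians(a-90))-0) if 0 else abs(((a-90+90)%180)-90))
    else:
        B=cv2.boxPoints(cv2.minAreaRect(m["Q"][:,:2].astype(np.float32))); e=B[1:3]-B[:2]; e=min(e,key=np.linalg.norm); cl=np.degrees(np.arctan2(e[1],e[0]))
    print("found",m["c"].round(4),"sz",np.round(m["sz"],4),"close",round(float(cl),1),"top",round(m["top"],4),"n",m["n"])
    y=yaw_for(cl); gripper_to(w+extra,60)
    go([*m["c"],.05],y); hit=move_l([*m["c"],zg],feed=.1,max_force=15)
    gripper_to(max(0,w-.01),60); o=observe(); print("hit",hit,"z",o["eef_pos"][2].round(4),"opening",round(o["opening"],4),"gf",round(o["grasp_force"],1))
    move_l([*m["c"],.12],feed=.2); o=observe(); print("lifted opening",round(o["opening"],4),"gf",round(o["grasp_force"],1),"t",round(o["time_s"],1))
def place(tray,lx,ly,w,zg=.003):
    x,y,a=TR[tray]; a=np.radians(a); P=[x+lx*np.cos(a)-ly*np.sin(a),y+lx*np.sin(a)+ly*np.cos(a)]
    go([*P,.12],a); hit=move_l([*P,zg+.0042],feed=.15,max_force=12)
    gripper_to(w+.012); print("place hit",hit,"z",observe()["eef_pos"][2].round(4))
    move_l([*P,.12],feed=.25); print("t",round(observe()["time_s"],1))
E
python3 - <<'E'
from h import *
pick((.441,.013),"nut",.024,name="n16"); 
E
```

```text
found [0.4417 0.0133] sz [0.0239 0.0262] close 79.0 top 0.0139 n 575
hit False z 0.0042 opening 0.0214 gf 58.7
lifted opening 0.0213 gf 58.8 t 5.7
```

```bash
python3 - <<'E'
from h import *
p,d,K,T=shot("wrist"); a=p[300:480,120:520]; b=cv2.imread("pics/n16.png")[150:330,220:420]
cv2.imwrite("pics/g1.png",np.vstack([cv2.resize(a[:,:,::-1],(800,360)),cv2.resize(b,(240,216),interpolation=2) if 0 else np.hstack([cv2.resize(b,(266,240)),np.zeros((240,534,3),np.uint8)])]))
E
```

```text
(no output)
```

View pics/g1.png

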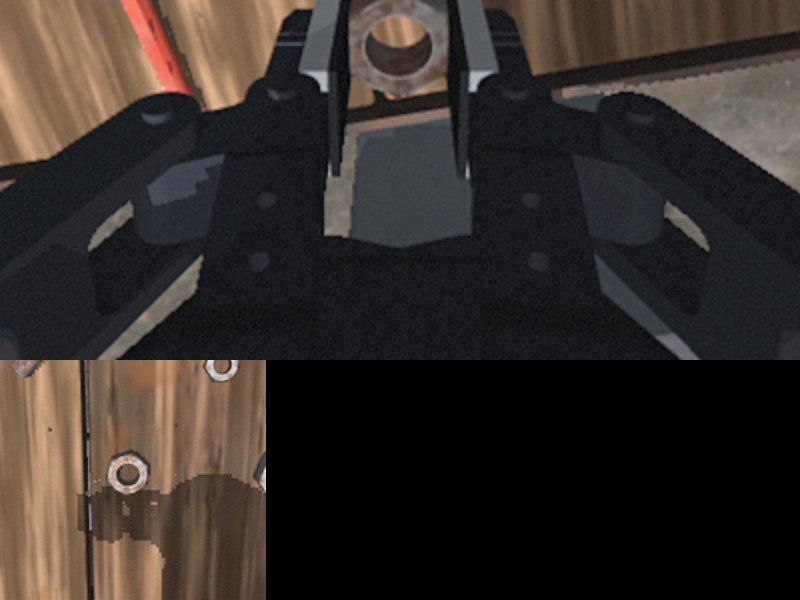

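The M16 nut is held on its flats between the pads, level, near crop (400,45). I'll place it, then do the M20 nut.

```bash
python3 - <<'E'
from h import *
place("m16",-.02,-.037,.024)
pick((.439,-.083),"nut",.030); place("m20",-.015,0,.030)
E
```

```text
place hit True z 0.0059
t 8.8
found [ 0.4405 -0.0823] sz [0.03   0.0336] close 70.0 top 0.017 n 957
hit False z 0.0043 opening 0.0272 gf 59.7
lifted opening 0.0276 gf 59.1 t 12.6
place hit True z 0.0055
t 15.0
```

```bash
python3 - <<'E'
from h import *
pick((.506,-.041),"nut",.018); place("m12",-.02,-.037,.018)
pick((.522,.0587),"bolt",.012,extra=.03); place("m12",-.018,.03,.012)
pick((.433,-.182),"bolt",.016,extra=.03); place("m16",-.018,.03,.016)
go([.44,-.0,.33],0); p,d,K,T=shot("top","t1"); np.savez("t1.npz",p=p,d=d,K=K,T=T)
cv2.imwrite("pics/c1.png",cv2.resize(p[165:345,265:520,::-1],None,fx=3,fy=3,interpolation=cv2.INTER_CUBIC))
E
```

```text
found [ 0.5061 -0.0411] sz [0.0179 0.0197] close 68.0 top 0.0106 n 313
hit False z 0.0042 opening 0.0144 gf 58.5
lifted opening 0.0146 gf 58.6 t 18.3
place hit True z 0.0054
t 21.2
found [0.5215 0.0573] sz [0.0201 0.0545] close 49.6 top 0.018 n 1059
hit False z 0.0039 opening 0.0094 gf 58.7
lifted opening 0.0092 gf 58.6 t 25.7
place hit True z 0.005
t 28.8
found [ 0.4308 -0.1801] sz [0.0268 0.0662] close 12.3 top 0.0241 n 1708
hit False z 0.0039 opening 0.0138 gf 58.6
lifted opening 0.0133 gf 58.5 t 33.4
place hit True z 0.0055
t 36.4
```

View pics/c1.png

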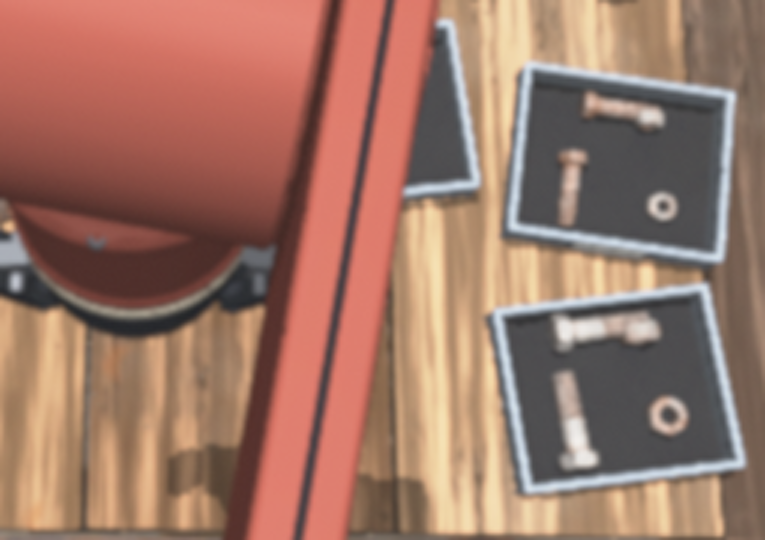

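M12 and M16 trays each hold their bolt and nut, clear of each other: M12 bolt (570,187) and nut (662,206), M16 bolt (575,420) and nut (668,415). The arm hides the M20 tray, so I'll clear it and measure flatness, plus any movement of the ring and marker.

```bash
python3 - <<'E'
from h import *
set_joints([-1.235,.22,1.526,0,1.395,-.126]); hold(.3)
p,d,K,T=shot("top"); D0=np.load("top0.npz"); W=cloud(d,K,T)
cv2.imwrite("pics/c2.png",cv2.resize(p[150:350,235:520,::-1],None,fx=2.7,fy=2.7,interpolation=cv2.INTER_CUBIC))
for t,lx,ly in [("m16",-.02,-.037),("m16",-.018,.03),("m12",-.02,-.037),("m12",-.018,.03),("m20",-.015,0)]:
    x,y,a=TR[t];a=np.radians(a);P=np.array([x+lx*np.cos(a)-ly*np.sin(a),y+lx*np.sin(a)+ly*np.cos(a)])
    m=measure(d,K,T,P,zmin=.004,zmax=.026);Q=m["Q"];Q=Q[Q[:,2]-m["zb"]>m["top"]-.006]
    c=np.linalg.lstsq(np.c_[Q[:,:2]-Q[:,:2].mean(0),np.ones(len(Q))],Q[:,2],rcond=None)[0]
    print(t,ly,"off",(m["c"]-P).round(4),"sz",np.round(m["sz"],4),"floor",m["zb"].round(4),"top-floor",m["top"].round(4),"slope",c[:2].round(3),len(Q))
for n,s in dict(ring=np.s_[195:235,300:338],soap=np.s_[265:342,240:265]).items(): print(n,"mean diff",np.abs(p[s].astype(int)-D0["p"][s]).mean().round(2))
E
```

```text
m16 -0.037 off [-0.0032  0.0011] sz [0.0239 0.0246] floor 0.0039 top-floor 0.0143 slope [-0.023  0.025] 87
m16 0.03 off [-0.0005  0.0014] sz [0.0654 0.0258] floor 0.004 top-floor 0.0236 slope [-0.134  0.007] 81
m12 -0.037 off [-0.0042  0.0017] sz [0.0179 0.0162] floor 0.0038 top-floor 0.0108 slope [-0.017  0.076] 43
m12 0.03 off [-0.0036  0.0031] sz [0.0192 0.0536] floor 0.0038 top-floor 0.0167 slope [ 0.063 -0.025] 100
m20 0 off [-0.006  -0.0008] sz [0.0326 0.0321] floor 0.0036 top-floor 0.0176 slope [ 0.023 -0.01 ] 114
ring mean diff 0.52
soap mean diff 0.57
```

View pics/c2.png

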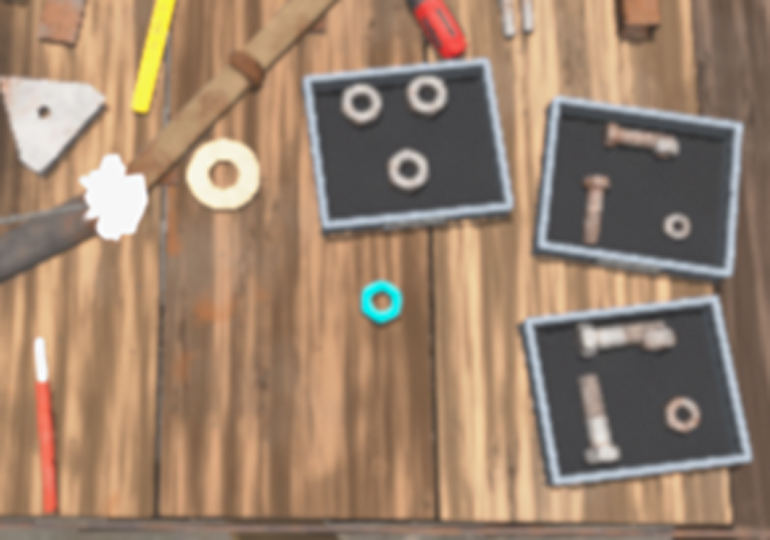

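All five parts lie flat in the right trays; the M20 nut is at (408,170), and the ring, marker and turquoise nut haven't moved. Handing in.

```bash
python3 -c "
from plant import *
print(job_done(), observe()['time_s'])"
```

```text
the job is handed in; nothing more can be done
the job is handed in; nothing more can be done
```

I put both bolts and all three nuts in their matching trays and handed the job in with about 40 of the 115 s used; the last camera check showed them lying flat and the ring and marker unmoved, but no verdict came back.

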